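# Tuck a specimen carrier under the hold-down leaf and hold it flat

### The arm

A 6-joint arm with a two-finger parallel gripper is mounted at the origin on the work surface. World frame = base frame: x ahead of the robot, y to its left, z up, the work surface at z = 0. Lengths are in m, angles in rad, forces in N, time in s.
With the tool pointing down it reaches from about 0.275 to 1 m from the base axis. Payload 8.4 kg.
Tool frame: the origin (TCP) lies on the centre line of the jaws, within the pads' length; the fingertips stand 19 mm ahead of it and the grasp point (between the pads) is the TCP; z points along the fingers, y is the line along which they close (so a half turn about z gives the same grasp; the last joint's range is limited). The gripper opens to 85 mm and grips with 20 to 120 N. Pads are 22 mm wide; open, the fingers measure 114 mm over their backs; the gripper's body (76 mm by 85 mm) begins 54 mm behind the grasp point. The pads swing forward as they close: fully open they stand 13 mm farther back than shut.
Start: joints at [-1.183, 0.353, 1.633, -0, 1.155, -0.002], TCP at [0.238, -0.578, 0.25] pointing down, gripper open.
Joint ranges: [-2.63, 2.63], [-0.92, 2.1], [0.06, 2.66], [-1.3, 4.44], [0, 2.69], [-3.02, 3.02]. Speed limits (rad/s): [2.22, 2.22, 2.79, 3.14, 3.14, 3.14].

### API

Orientations are given as a unit quaternion [w, x, y, z].
In Python, from cell import * gives the robot as it stands.
- The arm moves only by the tool play_rows, never from a script. Its arguments are lists of equal length, an entry for each row: "hand": the finger opening in mm, from 0 to 85.4; "linear": the shift along the tool's x, y, z in mm, a list of three; "yaw": the turn about the tool's z in degrees. In form: {"hand": [hand, ...], "linear": [[dx, dy, dz], ...], "yaw": [yaw, ...]}. A call has 1 to 12 rows; each row shifts and turns the commanded pose from where the row before left it, along the tool's axes as they then stand; what a row does not reach is not made up. A row lasts 1/8 s, in which the tool goes at most 62.5 mm and 10.7 degrees, less where a joint would pass 70% of its speed; a pose out of reach is approached as far as the arm can. A call with a gripper value outside its range is refused whole. The fingers move at their own pace and stop on an object; "force" is the grip in N (left out, the last holds). Time passes only in rows, so rows that do not move let the fingers close. It gives the time, the measured TCP pose, the force, the opening and the grip force at its end, in the units of the state.
- get_obs(): the state, without advancing time (a new reading comes with each control period).
- get_image(name): name is "side" or "top" or "wrist"; returns a dict with "img" (384x512x3 uint8, red, green, blue), "z_map" (384x512 float32, m along the optical axis (not along the pixel's ray), 0 where there is no reading), "vertical_fov" (degrees; the focal length in pixels is half the picture's height over the tangent of half this angle, whatever the lens; pixels are square), "cx", "cy" (the principal point, pixels), "position" and "orientation" of the camera in the world. Camera axes: x right, y up, looking along -z (the intrinsics and any distortion apply to the point x, -y, -z); pixel columns grow to the right and rows downward; lengths in m; the calibration is good to about 2 mm. The wrist camera is an equidistant fisheye: a pixel r from the principal point sees the ray r / f radians off the axis. A picture is of the moment at which its call begins.
- sign_off(): hands the job in; it is judged then, once.
Trained networks look in a picture, given as the dict that the camera call returned (one of the last four; its "shot" number tells which), for a name from the list of things; names that differ only in an ending like _2 or _b are one class to them, and where a whole thing is asked for, a point or a joint stands for the part that bears it (a point fixed in the world has none). Each returns a list of dicts, best first, with "p" (0 to 1); they miss things now and then, are a little off and sometimes report something else, mostly with a low value. They report only what shows in the picture. A call takes as long as a camera call. They do not tell look-alikes from the thing itself.
- find_in(picture, thing): "location" ([column, row] in pixels, amid what is visible of it).
- silhouettes(picture, thing): "mask" (384x512 bool, what is visible of it) and "location" ([column, row] in pixels, amid what is visible of it).
The state is a dict: "clock": time; "joints": joint angles; "joint_vel": joint speeds; "effort": joint torques, N m; "tcp_pos": TCP position; "tcp_rot": TCP orientation; "ft_force": force on the tool from outside, world axes, zero at the start; "torque": the same for the moment, N m; "width": finger opening in m; "grip_force": force on a finger pad.
Only numpy, scipy, OpenCV 4.12 (cv2) and the standard library are available. Lean on these libraries where they do the work, as an engineer would, in place of code of your own. Each camera call takes 0.05 s, during which the arm holds its last target. There are 200 camera calls.

### The job

Pick up the specimen carrier by its grip block, lay it on the raised stage and slide its plain front edge under the hinged hold-down leaf, centred and square to it, until it is fully home against the stop beneath the leaf, without lifting the leaf. Finish while still holding the carrier by the block and pressing it firmly down flat on the stage: do not let go. Leave the dish, the probe and the weight where they are.

Things in the scene. Friction and masses are not known exactly. Their poses are not given: they have to be found in the camera images.
- carrier: Loose aluminium plate 160 x 60 x 4 mm (0.13 to 0.25 kg), flat on the bench left or right of the stage. Across it stands a black grip block: 12 mm thick (x), 40 mm wide (y), top 44 mm above the underside. Origin: underside, below the block. x points to the plain front edge, 85 mm off; the rear edge, 75 mm behind the origin, has an upturned rim 4 mm thick, 10 mm high. z up.
- carrier_front (a point): Middle of the carrier's front edge, at the underside: 85 mm ahead of the carrier's origin.
- carrier_grip (a point): Centre line of the grip block, 32 mm above the carrier's underside (12 mm below the block's top): a good place to grip, fingers before and behind the block.
- stage: Aluminium table fixed to the bench on four posts: 260 mm (x) x 160 mm (y), its flat top 60 mm above the bench. Origin: at bench level under its centre. x points along the way the carrier is slid, towards the leaf at the far end; z up. Clear of obstacles from its near edge (x = -130 mm) to the leaf's lip (x = 34 mm).
- stop (a point): Middle of the foot of the stop's face, on the stage's top, at x = 85, y = 0, z = 60 mm in the stage's frame. The stop is a steel bar 100 mm wide and 6 mm high, hidden beneath the leaf; the carrier's front edge ends against it, 45 mm behind the leaf's edge.
- leaf_edge (a point): Middle of the leaf's near edge, at its underside: x = 40, y = 0, z = 67 mm in the stage's frame when the leaf is down. The leaf is a dark steel flap 90 mm wide and 3 mm thick, whose flat underside stands 7 mm above the stage's top; from the edge a small lip slopes up and towards the near side, 6 mm out.
- leaf (a joint): Hinge of the leaf, 60 mm behind its edge: 0 is down (its start, held by a light spring, less than 1 N at the edge), grows as the edge is lifted (rad).
- dish: Shallow glass dish, 90 mm across, 16 mm high, on the bench on the other side of the stage from the carrier. Origin: centre of its underside. Leave it alone.
- probe: Loose aluminium test probe standing on the bench beyond the stage on the left: 38 mm across, 75 mm high. Origin: centre of its underside. Leave it alone.
- weight: Brass weight standing on the bench beyond the stage on the right: 40 mm across, 62 mm high. Origin: centre of its underside. Leave it alone.
There are look-alikes about, which are no part of the job. What is shaped like the carrier but brown, pink or red is not meant.

How it is judged:
By the outcome, as a careful person would: the job done as asked, in the order asked, and still so for the second after the job is handed in, while the arm keeps its last pose, push and grip.
It also fails if it takes over 48 s, if anything falls off the work surface, if the arm or the gripper's body presses on something with over 40 N, if the wrist force passes 120 N, or if a joint passes its speed limit or range.

## Working session

There is one attempt and no reset: what is moved stays moved. The work goes in short steps, Python scripts to look and compute and a tool call to move; the robot and the scene stay as the last step left them, time stands still between calls to the robot, and variables do not carry over. Pictures are saved under pics/ and viewed, at most 10 in all, crops included, and the job is handed in when it is done.

Besides the shell and the picture viewer there is one more tool, called after "Request:" by a JSON object that holds its "api" and its "payload", one argument or row to a line. play_rows: Moves the arm, as the interface text tells. Its arguments: {"type":"object","properties":{"hand":{"type":"array"},"linear":{"type":"array"},"yaw":{"type":"array"},"force":{"type":"number"}},"required":["hand","linear","yaw"]}

```bash
mkdir -p pics; ls; cat > h.py <<'E'
from cell import *
import numpy as np, cv2
from scipy.spatial.transform import Rotation as R
def rot(q): return R.from_quat([q[1],q[2],q[3],q[0]]).as_matrix()
def cloud(p):
    z=p["z_map"]; H,W=z.shape; f=H/2/np.tan(np.radians(p["vertical_fov"])/2)
    u,v=np.meshgrid(np.arange(W),np.arange(H))
    X=np.stack([(u-p["cx"])/f*z,-(v-p["cy"])/f*z,-z],-1)
    P=X@rot(p["orientation"]).T+np.array(p["position"]); P[z==0]=np.nan
    return P
def save(n,img): cv2.imwrite("pics/"+n,img[:,:,::-1])
E
python3 - <<'E'
from h import *
t=get_image("top"); s=get_image("side")
np.set_printoptions(precision=4,suppress=True)
for n,p in(("top",t),("side",s)):
    print(n,p["position"],p["orientation"],p["vertical_fov"],p["cx"],p["cy"],[k for k in p])
    P=cloud(p)
    for th in("carrier","stage","leaf","dish","probe","weight"):
        for d in silhouettes(p,th)[:4]:
            m=d["mask"]; print(th,round(d["p"],2),np.round(d["location"]),m.sum(),np.nanmedian(P[m],0), np.median(p["img"][m],0))
save("a.png",np.vstack([cv2.resize(t["img"],(400,300)),cv2.resize(s["img"],(400,300))]) if 0 else cv2.resize(np.hstack([t["img"],s["img"]]),(800,300)))
save("top.png",cv2.resize(t["img"],(800,600)))
print(get_obs())
E
```

```text
pics
top [0.3468 0.0663 1.1513] [ 0.7064  0.0821 -0.0763 -0.6989] 50.58706548214033 257.1097186528244 191.92880703273232 ['img', 'z_map', 'vertical_fov', 'cx', 'cy', 'position', 'orientation', 'shot']
carrier 0.83 [226. 297.] 1315 [0.3153 0.1573 0.005 ] [109.  72.  47.]
carrier 0.69 [272. 117.] 1040 [0.8303 0.0413 0.0054] [208.  116.  142.5]
carrier 0.62 [116. 279.] 1340 [0.358  0.4688 0.0051] [181.  36.  32.]
carrier 0.56 [175. 243.] 1163 [0.4496 0.3051 0.0053] [167. 170. 168.]
stage 0.95 [281. 195.] 5485 [0.577  0.0084 0.0613] [164. 167. 166.]
leaf 0.81 [284. 172.] 733 [0.6512 0.0059 0.0711] [77. 78. 81.]
dish 0.6 [384. 234.] 788 [ 0.487  -0.2842  0.0109] [139. 147. 148.]
probe 0.5 [183. 162.] 180 [0.6992 0.2872 0.0387] [117.5 120.  118.5]
weight 0.47 [398. 170.] 210 [ 0.6706 -0.3164  0.0433] [163.  127.   58.5]
side [0.0061 1.0578 1.082 ] [-0.2286 -0.1102  0.3917  0.8844] 45.04970640948589 252.1827028472069 196.47544186076115 ['img', 'z_map', 'vertical_fov', 'cx', 'cy', 'position', 'orientation', 'shot']
carrier 0.86 [315. 255.] 869 [0.31   0.167  0.0046] [97. 65. 41.]
carrier 0.8
[... 323 characters left out ...]
. 77.]
dish 0.78 [322. 157.] 222 [ 0.4875 -0.288   0.0085] [129. 137. 137.]
probe 0.7 [185. 232.] 220 [0.698  0.3016 0.0353] [120.5 123.  120. ]
weight 0.43 [276. 136.] 121 [ 0.6712 -0.3096  0.0346] [142. 112.  50.]
{'clock': 0.7, 'joints': array([-1.1834,  0.353 ,  1.6334,  0.    ,  1.1552, -0.0024]), 'joint_vel': array([-0.0002,  0.0008,  0.0015,  0.    , -0.0004, -0.0001]), 'effort': array([  0.0024, -60.5005, -34.2382,   0.0002,   0.001 ,  -0.    ]), 'tcp_pos': array([ 0.2375, -0.5781,  0.2503]), 'tcp_rot': array([0.    , 0.9811, 0.1937, 0.    ]), 'ft_force': array([-0.3965,  0.0047,  1.2328]), 'torque': array([-0.0379,  0.0243, -0.0113]), 'grip_force': 0.0, 'width': 0.08548354302107124}
```

View pictures.

```bash
python3 - <<'E'
from h import *
np.set_printoptions(precision=4,suppress=True)
t=get_image("top"); P=cloud(t)
for d in silhouettes(t,"carrier"):
    m=d["mask"]
    if np.ptp(np.median(t["img"][m],0))<20: break
print(d["location"])
Q=P[m]; pl=Q[(Q[:,2]<0.02)]; 
r=cv2.minAreaRect((pl[:,:2]*1000).astype(np.float32)); print("carrier rect",r)
r4=P[cv2.dilate(m.astype(np.uint8),np.ones((5,5)))>0]; b=r4[(r4[:,2]>0.03)]; print("block",len(b),np.median(b,0),b[:,2].max())
if len(b)>4: print(cv2.minAreaRect((b[:,:2]*1000).astype(np.float32)))
rim=r4[(r4[:,2]>0.0075)&(r4[:,2]<0.02)]; print("rim",len(rim),np.median(rim,0))
# stage from cloud
n=(np.abs(P[...,2]-0.061)<0.004)&(np.abs(P[...,0]-.6)<.25)&(np.abs(P[...,1])<.2)
lab=cv2.connectedComponentsWithStats(n.astype(np.uint8)); i=1+np.argmax(lab[2][1:,4]); S=P[lab[1]==i]
print("stage z",np.median(S[:,2]),len(S),cv2.minAreaRect((S[:,:2]*1000).astype(np.float32)))
L=P[silhouettes(t,"leaf")[0]["mask"]]; L=L[(L[:,2]>.063)]
print("leaf",np.median(L,0),cv2.minAreaRect((L[:,:2]*1000).astype(np.float32)))
c=cv2.resize(t["img"][60:330,80:420],(800,600)); save("crop1.png",c)
x,y=map(int,d["location"]); save("crop2.png",cv2.resize(t["img"][y-45:y+45,x-60:x+60],(800,600),interpolation=cv2.INTER_CUBIC))
E
```

```text
[176.7, 245.0]
carrier rect ((453.6534423828125, 305.88812255859375), (160.96343994140625, 65.10234832763672), 9.60804557800293)
block 74 [0.448  0.3037 0.0438] 0.0497211999862297
((448.26513671875, 303.8371887207031), (12.331600189208984, 38.81313705444336), 7.184861183166504)
rim 178 [0.4436 0.3035 0.009 ]
stage z 0.06079201646845178 4210 ((583.14697265625, 3.09674072265625), (173.06614685058594, 260.5701599121094), 88.25716400146484)
leaf [0.6531 0.0085 0.0714] ((651.8678588867188, 5.705913543701172), (97.08953094482422, 71.14134979248047), 87.957763671875)
```

View pics/top.png

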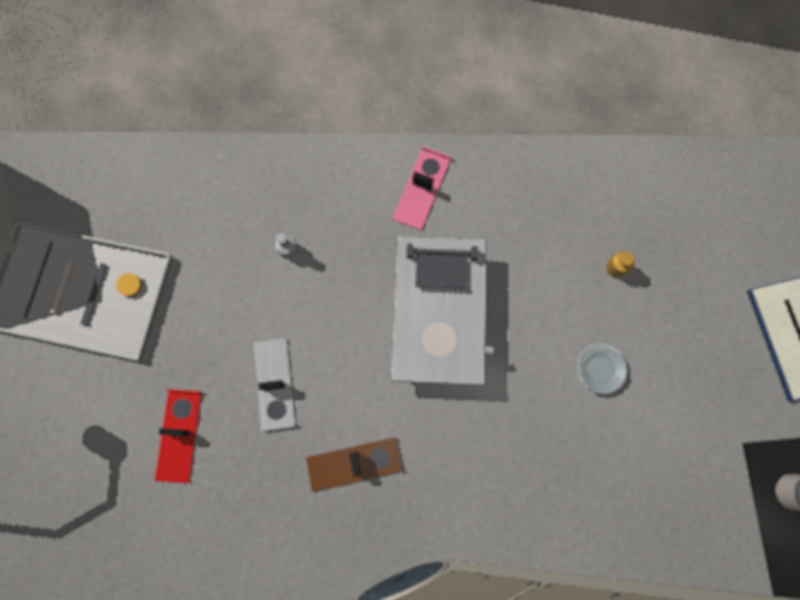

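View pics/crop2.png

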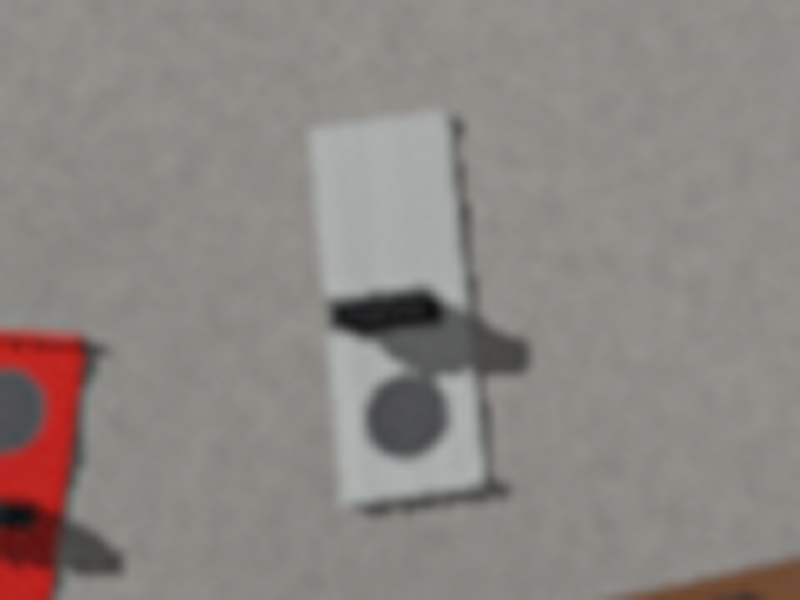

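Carrier-shaped things in the top view (512x384 pixels) are brown at (226,297), pink at (272,117), red at (116,279) and bare aluminium at (175,243). The aluminium one fits the description. The crop shows the bare plate with its black block, and the rim at the lower end. The front therefore points to +x, away from the robot.

```bash
cat >> h.py <<'E'
def pose():
    o=get_obs(); M=rot(o["tcp_rot"]); return o,np.array(o["tcp_pos"])*1000,np.degrees(np.arctan2(M[1,1],M[0,1])),M
def plan(x,y,z,a,n):
    "rows to world mm / angle of tool y (deg), n rows"
    o,p,a0,M=pose(); d=(np.array([x,y,z])-p)/n; da=(a-a0+180)%360-180
    print("from",p.round(1),round(a0,2),"tilt",M[:,2].round(4))
    for i in range(n):
        t=np.radians(a0+da*i/n); ty=np.array([np.cos(t),np.sin(t),0]); tx=np.array([-np.sin(t),np.cos(t),0])
        print([round(float(d@tx),1),round(float(d@ty),1),round(float(-d[2]),1)],end=",")
    print("\nyaw each",-da/n)
E
python3 -c "
from h import *
plan(500,0,250,-2,12)"
```

```text
from [ 237.5 -578.1  250.3] -67.67 tilt [ 0.  0. -1.]
[38.5, -36.3, 0.0],[41.8, -32.4, 0.0],[44.7, -28.3, 0.0],[47.2, -23.9, 0.0],[49.3, -19.3, 0.0],[50.9, -14.5, 0.0],[52.0, -9.6, 0.0],[52.7, -4.6, 0.0],[52.9, 0.5, 0.0],[52.6, 5.5, 0.0],[51.9, 10.5, 0.0],[50.6, 15.4, 0.0],
yaw each -5.472341763505743
```

Request:
{"api": "play_rows", "payload": {
  "hand": [85,85,85,85,85,85,85,85,85,85,85,85],
  "linear": [
    [38.5,-36.3,0],
    [41.8,-32.4,0],
    [44.7,-28.3,0],
    [47.2,-23.9,0],
    [49.3,-19.3,0],
    [51,-14.5,0],
    [52,-9.6,0],
    [52.7,-4.6,0],
    [53,0.5,0],
    [52.6,5.5,0],
    [52,10.5,0],
    [50.6,15.4,0]
  ],
  "yaw": [-5.5,-5.5,-5.5,-5.5,-5.5,-5.5,-5.5,-5.5,-5.5,-5.5,-5.5,-5.5]
}}

```text
clock: 2.35
tcp_pos: [0.4989, 0.0028, 0.2506]
tcp_rot: [0.0, 0.716, 0.698, 0.0]
ft_force: [0.8, 0.2, 0.4]
width: 0.085
grip_force: 0.0
```

```bash
python3 - <<'E'
from h import *
w=get_image("wrist"); print(w["position"],w["orientation"],w["vertical_fov"],w["cx"],w["cy"])
save("w1.png",cv2.resize(w["img"],(800,600)))
for k in("stage","leaf","leaf_edge","carrier"):
    for d in find_in(w,k)[:3]: print(k,d["p"],d["location"])
plan(450,304,200,8,7)
E
```

```text
[0.50151313 0.06903973 0.3740644 ] [ 0.99125288 -0.13134364  0.00199958 -0.01275035] 65.70646984690485 258.9857635390628 194.74627357004312
stage 0.89 [321.5, 165.3]
leaf 0.71 [394.0, 171.2]
leaf_edge 0.83 [395.3, 171.4]
carrier 0.91 [475.0, 139.9]
carrier 0.63 [117.6, 64.0]
from [498.    1.  250.2] -1.64 tilt [-5.e-04 -4.e-04 -1.e+00]
[43.1, -8.1, 7.2],[43.2, -7.1, 7.2],[43.4, -6.0, 7.2],[43.5, -5.0, 7.2],[43.6, -3.9, 7.2],[43.7, -2.9, 7.2],[43.8, -1.8, 7.2],
yaw each -1.3775313271921164
```

View pics/w1.png

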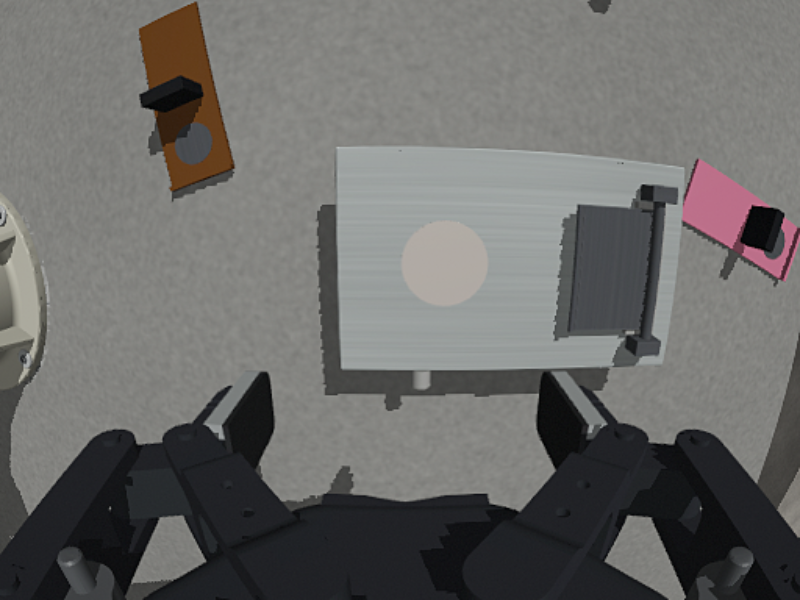

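The wrist view shows the whole stage, about 337–685 x 147–370 px (800 scale), with the dark leaf at (570–650, 205–335). The brown and pink look-alikes are at its sides.

```bash
cat >> h.py <<'E'
def wcloud(p):
    z=p["z_map"]; H,W=z.shape; f=H/2/np.tan(np.radians(p["vertical_fov"])/2)
    u,v=np.meshgrid(np.arange(W),np.arange(H)); a=u-p["cx"]; b=v-p["cy"]; r=np.hypot(a,b)+1e-9; k=np.tan(r/f)/r
    X=np.stack([a*k*z,-b*k*z,-z],-1)
    P=X@rot(p["orientation"]).T+np.array(p["position"]); P[z==0]=np.nan
    return P*1000
def stagefit(w):
    P=wcloud(w); n=(np.abs(P[...,2]-60.5)<4)&(np.abs(P[...,0]-600)<250)&(np.abs(P[...,1])<200)
    n=cv2.morphologyEx(n.astype(np.uint8),cv2.MORPH_OPEN,np.ones((15,15)))>0
    S=P[n]; print("z",np.median(S[:,2]),len(S))
    print("stage",cv2.minAreaRect(S[:,:2].astype(np.float32)))
    th=np.radians(-1.8); ex=np.array([np.cos(th),np.sin(th)]); ey=np.array([-ex[1],ex[0]])
    X=S[:,:2]@ex; Y=S[:,:2]@ey
    def line(A,B,side,lo,hi): # extreme of B per bin of A
        c=[];e=[]
        for a in np.arange(lo,hi,4):
            q=B[(A>=a)&(A<a+4)]
            if len(q)>3: c.append(a+2); e.append(np.max(q) if side>0 else np.min(q))
        k=np.polyfit(c,e,1); r=np.array(e)-np.polyval(k,c); g=np.abs(r-np.median(r))<2
        k=np.polyfit(np.array(c)[g],np.array(e)[g],1); return np.degrees(np.arctan(k[0])),np.polyval(k,np.mean(c)),g.sum(),np.std(r[g])
    print("left",line(X,Y,1,X.min()+10,X.max()-10)); print("right",line(X,Y,-1,X.min()+10,X.max()-10)); print("near",line(Y,X,-1,Y.min()+15,Y.max()-15)); print("far",line(Y,X,1,Y.min()+15,Y.max()-15))
    m=(P[...,2]>65)&(P[...,2]<76)&(P[...,0]>610)&(P[...,0]<685)&(np.abs(P[...,1])<60); L=P[m]
    X=L[:,:2]@ex; Y=L[:,:2]@ey; print("leaf z",np.median(L[:,2])); 
    print("leaf left",line(X,Y,1,X.min()+12,X.min()+50)," right",line(X,Y,-1,X.min()+12,X.min()+50)," edge",line(Y,X,-1,Y.min()+6,Y.max()-6))
E
python3 - <<'E'
from h import *
stagefit(get_image("wrist"))
E
```

```text
z 59.853876880525405 21795
stage ((562.0616455078125, 11.9017333984375), (159.47654724121094, 220.3976287841797), 88.1081314086914)
left (np.float64(-0.239518057915134), np.float64(108.68030015997043), np.int64(48), np.float64(0.3698762361827469))
right (np.float64(0.5143476799476303), np.float64(-49.03649522610775), np.int64(34), np.float64(0.47078667665820517))
near (np.float64(0.3871439894056695), np.float64(452.5067336597161), np.int64(25), np.float64(0.6434230208642685))
far (np.float64(-1.9845489188017598), np.float64(618.594600109135), np.int64(10), np.float64(0.9107143697767065))
leaf z 69.84383846133643
leaf left (np.float64(0.27413937761007945), np.float64(74.01943211123107), np.int64(9), np.float64(0.6172943525893051))  right (np.float64(-0.9303573731389169), np.float64(-14.627583479649456), np.int64(9), np.float64(0.7677063112537644))  edge (np.float64(-7.60336933844427), np.float64(615.4518865398204), np.int64(3), np.float64(0.3079274928975365))
```

Request:
{"api": "play_rows", "payload": {
  "hand": [85,85,85,85,85,85,85,85],
  "linear": [
    [43,-8,7],
    [43,-7,7],
    [43.5,-6,7],
    [43.5,-5,7],
    [43.5,-4,7],
    [43.5,-3,7],
    [44,-2,8],
    [0,0,0]
  ],
  "yaw": [-1.4,-1.4,-1.4,-1.4,-1.4,-1.4,-1.4,0]
}}

```text
clock: 3.65
tcp_pos: [0.4496, 0.3044, 0.1998]
tcp_rot: [-0.0, 0.655, 0.756, -0.0]
ft_force: [-0.2, 0.5, 0.1]
width: 0.0849
grip_force: 0.0
```

```bash
cat >> h.py <<'E'
def carfit(w,bright=130):
    P=wcloud(w)
    for d in silhouettes(w,"carrier"):
        m=d["mask"]; c=np.median(w["img"][m],0); print("cand",round(d["p"],2),d["location"],c)
        if np.ptp(c)<20 and c.mean()>bright: break
    b=P[m]; b=b[(b[:,2]>38)&(b[:,2]<48)]; pl=P[m]; pl=pl[pl[:,2]<16]
    print("plate",np.median(pl,0),cv2.minAreaRect(pl[:,:2].astype(np.float32)))
    print("blocktop",len(b),np.median(b,0),cv2.minAreaRect(b[:,:2].astype(np.float32)))
    return P,m
E
python3 - <<'E'
from h import *
w=get_image("wrist"); P,m=carfit(w)
save("w2.png",cv2.resize(w["img"],(640,480)))
print(pose()[1:3])
E
```

```text
cand 0.84 [209.2, 20.5] [166.  21.  16.]
cand 0.59 [260.1, 171.3] [153. 158. 156.]
plate [456.44561051 309.11598122   3.89558645] ((452.3392639160156, 306.90020751953125), (164.31080627441406, 62.7857780456543), 8.529989242553711)
blocktop 513 [446.92725038 307.19559936  43.75164808] ((446.8072509765625, 307.1980285644531), (11.809825897216797, 39.91586685180664), 8.067473411560059)
(array([449.88118662, 302.44948755, 200.17912674]), np.float64(8.086902500113062))
```

View pics/w2.png

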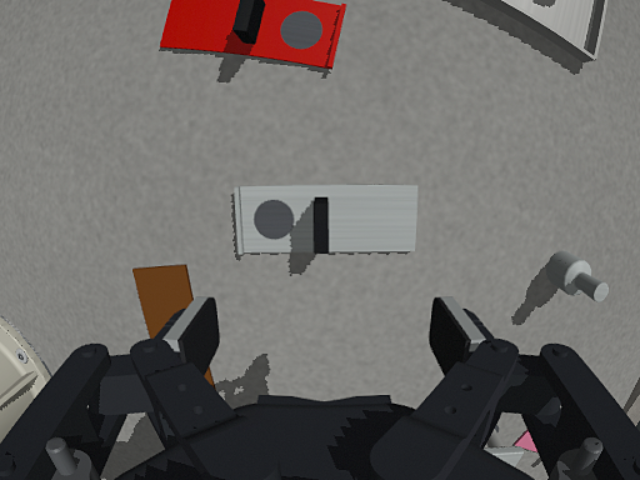

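The wrist view shows the aluminium carrier with its block at (321,225). The rim is at the left end (x≈238 px), so the front faces +x, as the top view showed. The plate reads 3.9 mm and the block top 43.8 mm, which matches the description. Next I descend and grip.

Request:
{"api": "play_rows", "payload": {
  "hand": [45,45,45,45,45,45,45,5,5,5,5,5],
  "linear": [
    [3.4,-2,30],
    [0,0,40],
    [0,0,40],
    [0,0,30],
    [0,0,18],
    [0,0,9],
    [0,0,1],
    [0,0,0],
    [0,0,0],
    [0,0,0],
    [0,0,0],
    [0,0,0]
  ],
  "yaw": [0,0,0,0,0,0,0,0,0,0,0,0],
  "force": 70
}}

```text
clock: 5.25
tcp_pos: [0.4478, 0.307, 0.0333]
tcp_rot: [0.0, 0.655, 0.756, 0.001]
ft_force: [-0.5, -1.4, 5.7]
width: 0.0112
grip_force: 69.1
```

Request:
{"api": "play_rows", "payload": {
  "hand": [5,5,5,5,5,5],
  "linear": [
    [0,0,-10],
    [0,0,-25],
    [0,0,-40],
    [0,0,-25],
    [0,0,-8],
    [0,0,0]
  ],
  "yaw": [0,0,0,0,0,0]
}}

```text
clock: 6.0
tcp_pos: [0.4473, 0.3066, 0.1405]
tcp_rot: [0.0, 0.655, 0.756, 0.0]
ft_force: [-0.2, 0.2, -3.1]
width: 0.0113
grip_force: 68.6
```

```bash
python3 - <<'E'
from h import *
w=get_image("wrist"); save("w3.png",cv2.resize(w["img"],(640,480)))
plan(508,14,140,-1.8,8)
E
```

```text
from [446.9 306.4 139.8] 8.14 tilt [-6.e-04 -4.e-04 -1.e+00]
[-37.3, 2.4, -0.0],[-37.2, 3.2, -0.0],[-37.1, 4.0, -0.0],[-37.0, 4.8, -0.0],[-36.9, 5.6, -0.0],[-36.8, 6.4, -0.0],[-36.6, 7.2, -0.0],[-36.5, 8.0, -0.0],
yaw each 1.2419176973542108
```

View pics/w3.png

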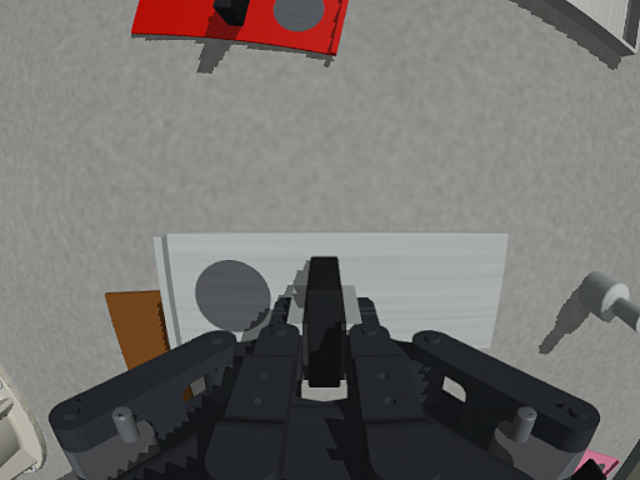

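The carrier is held by the block. Its far long edge lies level at row ~234, so it is square in the jaws.

Request:
{"api": "play_rows", "payload": {
  "hand": [5,5,5,5,5,5,5,5,5,5],
  "linear": [
    [-20,1.3,0],
    [-37.2,3.1,0],
    [-37.1,4,0],
    [-37,4.8,0],
    [-37,5.6,0],
    [-37,6.4,0],
    [-36.6,7.2,0],
    [-36.5,8,0],
    [-17,3.8,0],
    [0,0,0]
  ],
  "yaw": [0.6,1.25,1.25,1.25,1.25,1.25,1.25,1.25,0.6,0]
}}

```text
clock: 7.3
tcp_pos: [0.5105, 0.0132, 0.1397]
tcp_rot: [-0.0, 0.719, 0.695, -0.0]
ft_force: [-0.0, 0.7, -1.8]
width: 0.0112
grip_force: 68.4
```

```bash
python3 - <<'E'
from h import *
np.set_printoptions(precision=2,suppress=True)
o,p,a,M=pose(); print(p,a,o["ft_force"],o["torque"])
w=get_image("wrist"); stagefit_img=w; P=wcloud(w)
save("w4.png",cv2.resize(w["img"],(640,480)))
zz=P[...,2]; zc=p[2]-32+4
m=(np.abs(zz-zc)<6)&(np.abs(P[...,0]-p[0])<120)&(np.abs(P[...,1]-p[1])<50)
for x0 in (20,30,40,50,60,70,-30,-40,-50,-60):
    q=P[m&(np.abs(P[...,0]-p[0]-x0)<3)]
    print(x0,len(q),q[:,1].max() if len(q) else 0, np.median(q[:,2]) if len(q) else 0)
q=P[m]; 
for y0 in (10,15,20,25):
    r=q[np.abs(q[:,1]-p[1]-y0)<2]; print(y0,r[:,0].min(),r[:,0].max())
stagefit(w)
E
```

```text
[510.52  13.24 139.66] -1.9457812059335868 [-0.    0.67 -1.83] [-0.03  0.05  0.  ]
20 597 42.945012112126726 110.15322522748117
30 861 42.57414895290168 110.1144638399579
40 906 42.22151232597765 110.11163823707201
50 782 41.634247178773045 110.09321605629806
60 786 41.217144582530985 110.0429974384742
70 827 40.97860399353275 110.08148399438494
-30 852 44.70046057287006 110.55057345899243
-40 892 44.94804074056263 110.62652614658164
-50 764 44.663978676061056 110.68035118547857
-60 773 45.11486246697695 110.45596478950334
10 436.460994016552 597.1055107827636
15 436.4959510109716 597.1851098456922
20 436.68878400463007 596.7790403641917
25 436.8934463771092 597.0563533492746
z 59.843828089413854 21717
stage ((581.8487548828125, 12.140640258789062), (158.60263061523438, 259.16033935546875), 88.05277252197266)
left (np.float64(-0.06954711280513205), np.float64(108.83139879778949), np.int64(51), np.float64(0.6147727526355166))
right (np.float64(-6.3881231430026455), np.float64(46.150378181957265), np.int64(14), np.float64(1.1659532652102245))
near (np.float64(-57.93463767828508), np.float64(495.9735219076912), np.int64(2), np.float64(0.06762136338670643))
far (np.float64(7.8896114354934825), np.float64(663.8804170483633), np.int64(2), np.float64(0.7752500689255157))
leaf z 69.8440419873636
leaf left (np.float64(-0.13491032720121096), np.float64(74.33219316052926), np.int64(9), np.float64(0.591835697225426))  right (np.float64(-0.42705913190217737), np.float64(-15.241348687240322), np.int64(10), np.float64(0.2862404381921582))  edge (np.float64(-8.171737163918118), np.float64(617.5273825251063), np.int64(4), np.float64(0.7479216132357172))
```

View pics/w4.png

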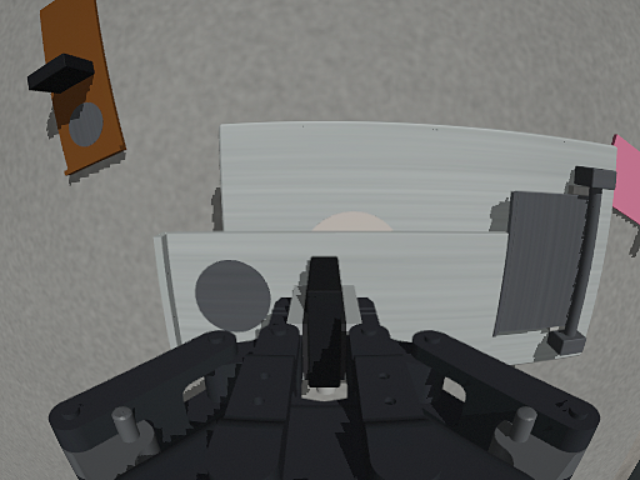

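The held carrier has its front edge about 20 mm short of the leaf's lip. It is centred on the leaf within about 0.5 mm and square within about 0.2°. I'll lower it onto the stage now.

Request:
{"api": "play_rows", "payload": {
  "hand": [5,5,5,5,5,5,5],
  "linear": [
    [0,0,15],
    [0,0,18],
    [0,0,8],
    [0,0,3],
    [0,0,1],
    [0,0,1],
    [0,0,0]
  ],
  "yaw": [0,0,0,0,0,0,0]
}}

```text
clock: 8.22
tcp_pos: [0.5112, 0.0144, 0.0946]
tcp_rot: [0.0, 0.718, 0.696, 0.0]
ft_force: [0.3, 0.2, -2.2]
width: 0.0108
grip_force: 68.3
```

Request:
{"api": "play_rows", "payload": {
  "hand": [5,5,5],
  "linear": [
    [0,0,0.5],
    [0,0,0.5],
    [0,0,0]
  ],
  "yaw": [0,0,0]
}}

```text
clock: 8.6
tcp_pos: [0.5111, 0.0144, 0.0933]
tcp_rot: [0.0, 0.718, 0.696, 0.0]
ft_force: [-0.2, -1.3, -3.1]
width: 0.0107
grip_force: 68.3
```

Request:
{"api": "play_rows", "payload": {
  "hand": [5,5],
  "linear": [
    [0,0,0.5],
    [0,0,0]
  ],
  "yaw": [0,0]
}}

```text
clock: 8.85
tcp_pos: [0.5111, 0.0144, 0.0933]
tcp_rot: [0.0, 0.718, 0.696, 0.0]
ft_force: [-2.2, -1.2, 5.8]
width: 0.011
grip_force: 69.6
```

Request:
{"api": "play_rows", "payload": {
  "hand": [5,5],
  "linear": [
    [0,0,0.5],
    [0,0,0]
  ],
  "yaw": [0,0]
}}

```text
clock: 9.1
tcp_pos: [0.5111, 0.0144, 0.0933]
tcp_rot: [0.0, 0.718, 0.696, 0.0]
ft_force: [-4.6, 0.1, 12.1]
width: 0.0109
grip_force: 70.7
```

Request:
{"api": "play_rows", "payload": {
  "hand": [5,5,5,5,5,5,5,5,5,5],
  "linear": [
    [0,3,0],
    [0,6,0],
    [0,6,0],
    [0,6,0],
    [0,6,0],
    [0,6,0],
    [0,6,0],
    [0,6,0],
    [0,3,0],
    [0,0,0]
  ],
  "yaw": [0,0,0,0,0,0,0,0,0,0]
}}

```text
clock: 10.35
tcp_pos: [0.5561, 0.013, 0.0932]
tcp_rot: [-0.002, 0.718, 0.696, -0.002]
ft_force: [-15.8, 0.8, 22.9]
width: 0.0107
grip_force: 72.6
```

```bash
python3 - <<'E'
from h import *
np.set_printoptions(precision=2,suppress=True)
o,p,a,M=pose(); print(p,a,o["ft_force"],o["torque"])
w=get_image("wrist"); P=wcloud(w)
save("w5.png",cv2.resize(w["img"],(640,480)))
m=(np.abs(P[...,2]-64)<2.0)&(np.abs(P[...,1]-11)<50)
L=(P[...,2]>67)&(P[...,2]<80)&(P[...,0]>612)&(P[...,0]<672)&(np.abs(P[...,1]-9)<44)
print("leaf z",np.median(P[L][:,2]))
for x in range(625,672,8): q=P[L&(np.abs(P[...,0]-x)<4)]; print(x,np.median(q[:,2]),end=" ")
c=[];e=[];S=[]
for x0 in (-60,-50,-40,-30,20,30,40,50):
    x=p[0]+x0; q=P[m&(np.abs(P[...,0]-x)<2)&(P[...,2]>62)]; r=P[(np.abs(P[...,2]-60)<2)&(np.abs(P[...,0]-x)<2)&(np.abs(P[...,1])<110)]
    c.append(x); e.append(q[:,1].max()); S.append(r[:,1].max()); print(x0,e[-1].round(1),S[-1].round(1),np.median(q[:,2]).round(2))
k=np.polyfit(c,e,1); s=np.polyfit(c,S,1); print("carrier ang",np.degrees(k[0]),"stage",np.degrees(s[0]),"gap (want 50)",np.polyval(s,p[0])-np.polyval(k,p[0]))
E
```

```text
[556.11  12.98  93.19] -1.8203613137969212 [-15.85   0.77  22.95] [0.1  2.32 0.05]
leaf z 69.80927436521955
625 69.84346359609908 633 69.75084415088156 641 69.70159961655764 649 69.72086295052569 657 69.71526222385697 665 69.7122242704589 -60 44.7 93.6 64.05
-50 44.4 93.3 64.24
-40 44.6 92.8 64.19
-30 44.3 92.6 64.12
20 42.7 90.8 63.84
30 42.3 90.8 63.87
40 42.0 90.4 63.85
50 46.1 90.1 63.82
carrier ang -0.6280310174433833 stage -1.8305702183631944 gap (want 50) 47.80893935860823
```

View pics/w5.png

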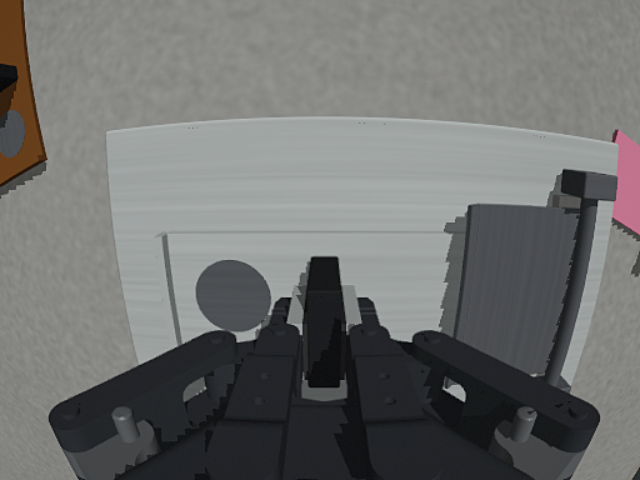

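The wrist view shows the front edge under the leaf, with the leaf still down (top 69.8 mm, flat). I'll measure the centring once more against the leaf itself before going home.

```bash
python3 - <<'E'
from h import *
np.set_printoptions(precision=2,suppress=True)
w=get_image("wrist"); P=wcloud(w); t=get_image("top"); T=cloud(t)*1000
th=np.radians(-1.85); c,s=np.cos(th),np.sin(th)
for n,Q,im in(("wrist",P,w["img"]),("top",T,t["img"])):
    X=Q[...,0]*c+Q[...,1]*s; Y=-Q[...,0]*s+Q[...,1]*c; Z=Q[...,2]
    def ext(xs,zlo,zhi,lo,hi):
        r=[]
        for x in xs:
            k=(np.abs(X-x)<2)&(Z>zlo)&(Z<zhi)&(Y>lo)&(Y<hi)
            if k.sum()>3: r.append((Y[k].min(),Y[k].max()))
        return np.median(r,0) if r else None
    print(n,"leaf",ext(range(634,662,3),67.5,75,-30,95),"stage",ext(range(470,560,4),56,75,-80,115))
    print(" carrier rear part",ext(range(490,530,3),62.3,68,-20,70)," front part",ext(range(575,605,3),62.3,68,-20,70))
u=cv2.Canny(cv2.cvtColor(w["img"],cv2.COLOR_RGB2GRAY),30,80); rows=[np.where(u[170:200,x])[0]+170 for x in(150,170,190,210,350)]
print(rows)
save("t5.png",cv2.resize(t["img"][120:260,210:350],(600,600),interpolation=cv2.INTER_CUBIC))
E
```

```text
wrist leaf [-5.03 75.03] stage [  7.82 109.59]
 carrier rear part [ 9.71 60.99]  front part [11.33 61.24]
top leaf None stage [ 92.68 107.42]
 carrier rear part None  front part None
[array([184, 186]), array([184, 186]), array([184, 186]), array([184, 186]), array([184, 186])]
```

View pics/t5.png

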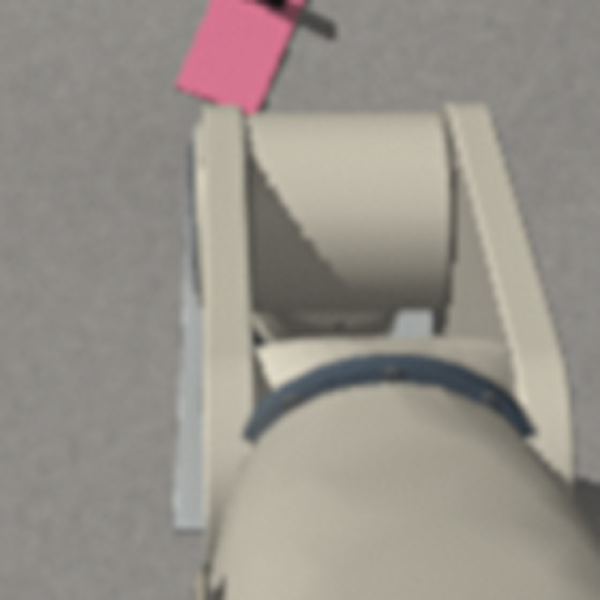

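The top view is blocked by the arm. In the wrist view the carrier sits about 0.6 mm to the left of centre, so I take that out while sliding on.

Request:
{"api": "play_rows", "payload": {
  "hand": [5,5,5,5,5,5,5],
  "linear": [
    [0,3,0],
    [-0.2,5,0],
    [-0.2,5,0],
    [-0.2,5,0],
    [0,3,0],
    [0,2,0],
    [0,0,0]
  ],
  "yaw": [0,0,0,0,0,0,0]
}}

```text
clock: 11.38
tcp_pos: [0.5793, 0.0117, 0.0932]
tcp_rot: [-0.002, 0.718, 0.696, -0.002]
ft_force: [-14.7, 1.6, 19.9]
width: 0.0108
grip_force: 72.2
```

Request:
{"api": "play_rows", "payload": {
  "hand": [5,5,5],
  "linear": [
    [0,1,0],
    [0,1,0],
    [0,0,0]
  ],
  "yaw": [0,0,0]
}}

```text
clock: 11.75
tcp_pos: [0.5811, 0.0116, 0.0932]
tcp_rot: [-0.002, 0.718, 0.696, -0.002]
ft_force: [-15.9, 0.8, 19.9]
width: 0.0107
grip_force: 72.3
```

Request:
{"api": "play_rows", "payload": {
  "hand": [5,5,5],
  "linear": [
    [0,1,0],
    [0,1,0],
    [0,0,0]
  ],
  "yaw": [0,0,0]
}}

```text
clock: 12.12
tcp_pos: [0.5816, 0.0116, 0.0932]
tcp_rot: [-0.003, 0.718, 0.696, -0.003]
ft_force: [-21.4, 1.5, 26.7]
width: 0.0109
grip_force: 73.1
```

Request:
{"api": "play_rows", "payload": {
  "hand": [5,5,5],
  "linear": [
    [0,1,0],
    [0,1,0],
    [0,0,0]
  ],
  "yaw": [0,0,0]
}}

```text
clock: 12.5
tcp_pos: [0.5817, 0.0116, 0.0932]
tcp_rot: [-0.004, 0.718, 0.696, -0.004]
ft_force: [-29.8, 1.6, 34.3]
width: 0.011
grip_force: 74.1
```

Request:
{"api": "play_rows", "payload": {
  "hand": [5,5,5],
  "linear": [
    [0,-1,0],
    [0,-0.5,0],
    [0,0,0]
  ],
  "yaw": [0,0,0]
}}

```text
clock: 12.88
tcp_pos: [0.5816, 0.0116, 0.0932]
tcp_rot: [-0.003, 0.718, 0.696, -0.003]
ft_force: [-23.6, 0.9, 28.6]
width: 0.011
grip_force: 73.2
```

```bash
python3 - <<'E'
from h import *
np.set_printoptions(precision=2,suppress=True)
o,p,a,M=pose(); print(p,a,o["ft_force"],o["torque"],M[:,2])
w=get_image("wrist"); P=wcloud(w)
th=np.radians(-1.85); c,s=np.cos(th),np.sin(th); X=P[...,0]*c+P[...,1]*s; Y=-P[...,0]*s+P[...,1]*c; Z=P[...,2]
def ext(xs,zlo,zhi,lo,hi):
    r=[Y[k].max() for x in xs for k in [(np.abs(X-x)<2)&(Z>zlo)&(Z<zhi)&(Y>lo)&(Y<hi)] if k.sum()>3]; return np.median(r)
print("leaf left",ext(range(634,662,3),67.5,75,-30,95),"stage left",ext(range(500,600,4),56,75,-80,115),"carrier rear",ext(range(510,550,3),62.3,68,-20,70),"front",ext(range(598,612,3),62.3,68,-20,70))
for x in (520,535,550,600,607): k=(np.abs(X-x)<3)&(Y>45)&(Y<58); print(x,np.median(Z[k]))
k=(Y>30)&(Y<58)&(Z>66)&(Z<75)&(X<560); print("rim X",np.median(X[k]),k.sum()," stage near",np.min(X[(Y>70)&(Y<105)&(abs(Z-60)<2)]))
for x in (625,635,645,655): k=(np.abs(X-x)<3)&(Y>20)&(Y<70); print("leaf",x,np.median(Z[k]))
k=(Y>30)&(Y<70)&(Z>67.5)&(X>600)&(X<640)&(Z<76); print("lip X",np.percentile(X[k],1))
save("w6.png",cv2.resize(w["img"],(640,480)))
E
```

```text
[581.64  11.58  93.19] -1.8260924885563132 [-23.63   0.87  28.59] [0.14 3.15 0.02] [-0.01  0.   -1.  ]
leaf left 75.05086694849851 stage left 110.01680390698681 carrier rear 60.401266711946064 front 60.69177065479258
520 63.96469359147114
535 64.08520857479851
550 63.970459074666294
600 159.99457773538543
607 63.84928976848542
rim X 509.4397640666435 439  stage near 451.8558069715476
leaf 625 150.18288213017712
leaf 635 158.83122094137704
leaf 645 69.923476636264
leaf 655 69.7911361526381
lip X 615.0473512212392
```

View pics/w6.png

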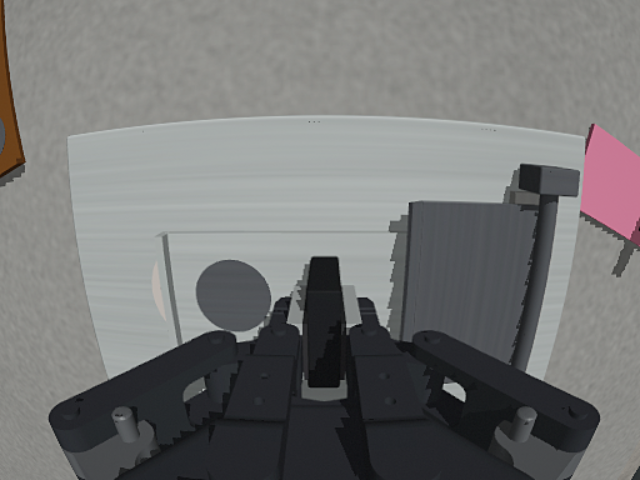

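The wrist view shows the front edge under the flat leaf. The rim at (165,290) puts the block at stage x ≈ 0, so the carrier is home against the stop. It is centred within about 0.4 mm, lies flat (top 64.0 mm) and is pressed down with about 28 N.

```bash
python3 -c "
from cell import *
print(sign_off())"
```

```text
the job is handed in; nothing more can be done
None
```

The carrier is home against the stop under the leaf, centred within about 0.4 mm and square. The leaf is still down, the arm holds the block and presses with about 28 N, and I handed the job in just after 12.9 s; the hand-in returned no verdict.

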